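Crack open the tile press

TASK

The clay tiles in the press need air. Pick up the pry bar, put its blade under the free edge of the heavy plaster slab and, levering down over the wooden fulcrum block, raise the slab until its edge stands well clear of the step; its stiff hinge keeps it up. Then lay the bar back on the bench and slip the flat wooden shim endways under the slab's edge, lying flat on the bearer step, so that the press cannot close; do not push or lift the slab with the hand itself.

Things in the scene. Friction and masses are not known exactly. Their poses are not given: they have to be found in the camera images.
- bar: Pry bar, 300 mm, 0.45 kg, flat on the bench: steel blade 190 long, 24 wide, 8 thick; dark wood handle 110 long, 26 wide, 28 high; undersides flush. Origin: mid-length, on the underside; x to the blade's tip (tip x=+150, handle x=-150 to -40, balance x=-48; grip it near x=-85), z up. The tip points about to the robot's left (+y).
- shim: Flat strip of pale wood, 120 (x) by 40 (y) by 14 mm thick, origin mid-underside, lying flat, about along the robot's x (not the chunky 36 mm square kiln post, not the long thin stick). It goes on the bearer step (see slab): its length along the slab's x, at slab y=-75, 30 to 60 mm of it under the slab.
- fulcrum: Dark wood block fixed before the slab's free edge: 50 (x) by 110 mm (y), a round ridge (radius 16, along y) across its middle, crest 60 high. Origin: its middle, at bench height; x as the slab's. Slab edge at x=+60; beyond it, under the slab, free space 80 deep and 60 high for the blade. Lay the bar over the ridge, tip to +x, 20 to 40 mm of the blade under the slab.
- slab: Plaster slab in a wood frame, 1.6 kg, 300 (x) by 260 (y) by 24 mm. Origin: on the hinge, mid-width, underside, 60 mm up; x from free edge (x=-300) to hinge, z up. Level when shut; the edge rises 30 per 0.1 rad; about 20 N at the edge lifts it, the stiff hinge holds it. Shut, it rests on the fixed bearer step: wood, top 60 mm up, x=-350 (50 of open ledge) to -240, y=-130 to -20.
Things that resemble listed ones, but are neither listed nor needed, are in the scene too. What is shaped like the shim but yellow is not meant.

How it is judged:
By the outcome, as a careful person would: the job done as asked, in the order asked, and still so for the second after the job is handed in, with the robot touching nothing.
It also fails if it takes over 72 s, if anything falls off the work surface, if the arm or the gripper's body presses on something with over 40 N, if the wrist force passes 120 N, or if a joint passes its speed limit or range.

ROBOT

A 6-joint arm with a two-finger parallel gripper is mounted at the origin on the work surface. World frame = base frame: x ahead of the robot, y to its left, z up, the work surface at z = 0. Lengths are in m, angles in rad, forces in N, time in s.
With the tool pointing down it reaches from about 0.275 to 1 m from the base axis. Payload 8.4 kg.
Tool frame: the origin (TCP) lies on the centre line of the jaws, within the pads' length; the fingertips stand 17 mm ahead of it and the grasp point (between the pads) lies 2 mm behind it (bot.tcp_to_tips is the z of the fingertips in the tool frame, in m); z points along the fingers, y is the line along which they close (so a half turn about z gives the same grasp; the last joint's range is limited). The gripper opens to 85 mm and grips with 20 to 120 N. Pads are 22 mm wide; open, the fingers measure 114 mm over their backs; the gripper's body (76 mm by 85 mm) begins 54 mm behind the grasp point. The pads swing forward as they close: fully open they stand 13 mm farther back than shut.
Start: joints at [1.337, 0.353, 1.633, -0, 1.155, -0.002], TCP at [0.144, 0.608, 0.213] pointing down, gripper open.
Joint ranges: [-2.63, 2.63], [-0.92, 2.1], [0.06, 2.66], [-1.3, 4.44], [0, 2.69], [-3.02, 3.02]. Speed limits (rad/s): [2.22, 2.22, 2.79, 3.14, 3.14, 3.14].

INTERFACE

Orientations are given as a unit quaternion [x, y, z, w].
In Python, from workcell import bot, hand, kinematics, get_obs, vision, hand_in gives the robot as it stands. The module is installed in compiled form; this text tells all that it offers. Calls block until the motion is done:
- bot.reach(position, orientation): joint-space move of the TCP to a pose.
- bot.servo_line(position, ori=None, velocity=0.15): straight line of the TCP; ori=None keeps the orientation; velocity is the mean speed in m/s.
- bot.goto_joints(angles): joint-space move.
- hand.move_gripper(opening, strength=None): finger opening in m; strength is the grip in N (None keeps the last); returns when the fingers have stopped.
- bot.dwell(seconds).
- kinematics.solve_ik(position, orientation): joint angles nearest the present ones, or None.
- get_obs(): the state.
- vision.read_camera(name): name is "side" or "top"; returns a dict with "frame" (480x640x3 uint8, red, green, blue), "intrinsics" (3x3 intrinsics, pixels), "dist" ([k1, k2, p1, p2, k3] as OpenCV has them; the pictures are not rectified), "view" (4x4, takes a point from world to camera coordinates). Camera axes: x right, y down, z forward; pixel columns grow to the right and rows downward; lengths in m; the calibration is good to about 2 mm. A picture is of the moment at which its call begins. There is no depth.
A pose or a line that the arm cannot do raises bot.IKError and nothing moves.
- hand_in(): hands the job in; it is judged then, once.
The state is a dict: "time_s": time; "joint_pos": joint angles; "joint_vel": joint speeds; "joint_efforts": joint torques, N m; "position": TCP position; "orientation": TCP orientation; "wrist_force": force on the tool from outside, world axes, zero at the start; "ft_torque": the same for the moment, N m; "gripper_width": finger opening in m; "grip_force": force on a finger pad.
Only numpy, scipy, OpenCV 4.12 (cv2) and the standard library are available. Lean on these libraries where they do the work, as an engineer would, in place of code of your own. Each camera call takes 0.05 s, during which the arm holds its last target. There are 200 camera calls.

## Working session

There is one attempt and no reset: what is moved stays moved. The work goes in short steps, each a Python script; the robot and the scene stay as the last script left them, time stands still between calls to the robot, and variables do not carry over. Pictures are saved under pics/ and viewed, at most 10 in all, crops included, and the job is handed in when it is done.

```bash
mkdir -p pics; cat > h.py <<'E'
import numpy as np,cv2
from workcell import bot,hand,kinematics,get_obs,vision,hand_in
def snap(n,f=None):
    c=vision.read_camera(n)
    if f: cv2.imwrite('pics/'+f,c['frame'][:,:,::-1])
    return c
def ray(c,uv):
    p=cv2.undistortPoints(np.array(uv,float).reshape(-1,1,2),c['intrinsics'],np.array(c['dist'],float)).reshape(-1,2)
    V=np.array(c['view']);R=V[:3,:3];o=-R.T@V[:3,3]
    return o,np.c_[p,np.ones(len(p))]@R
def plane(c,uv,z):
    o,d=ray(c,uv);return o+d*((z-o[2])/d[:,2])[:,None]
def proj(c,P):
    V=np.array(c['view']);r=cv2.Rodrigues(V[:3,:3])[0]
    return cv2.projectPoints(np.array(P,float).reshape(-1,1,3),r,V[:3,3],c['intrinsics'],np.array(c['dist'],float))[0].reshape(-1,2)
E
python3 - <<'E'
from h import *
for n in('top','side'):
    c=snap(n,n+'0.png'); o,_=ray(c,[[320,240]]); print(n,o,plane(c,[[0,0],[639,0],[639,479],[0,479],[320,240]],0).round(3).tolist())
E
```

```text
top [0.30835668 0.09302412 1.58196639] [[1.076, 0.937, 0.0], [1.071, -0.781, 0.0], [-0.191, -0.725, 0.0], [-0.174, 0.899, 0.0], [0.426, 0.085, 0.0]]
side [-0.07784006 -0.94223613  0.91351092] [[-0.745, 5.719, -0.0], [5.563, 2.582, 0.0], [0.671, -0.815, 0.0], [-0.443, -0.258, 0.0], [0.46, 0.165, 0.0]]
```

View pics/top0.png

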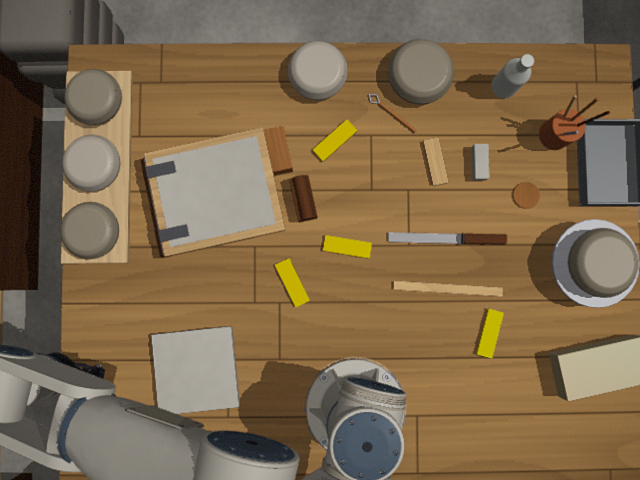

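View pics/side0.png

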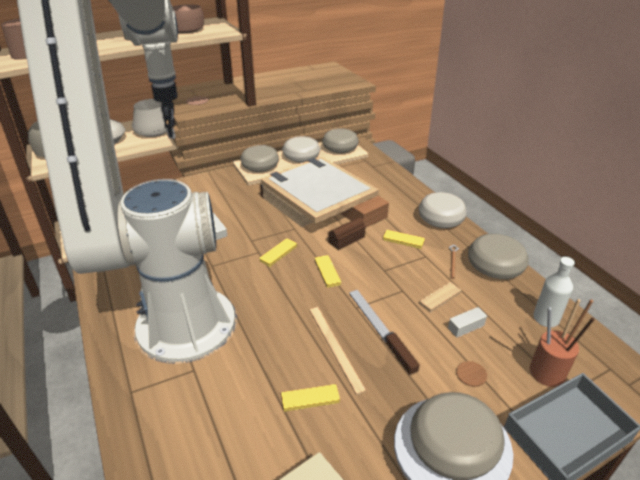

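Top view: bar at (388–507, 238) with its tip left; slab (145–285, 128–255), hinge left; step ledge (280,150); fulcrum (304,198). Shim candidates: pale strip (434,161), about 48x20 px, which fits 120x40 mm; grey post (481,162), chunky; long thin stick (447,288); yellow strips (334,140), (347,246), (291,282) and (489,333), ruled out by colour. The pale strip (434,161) fits. I'll confirm it in a crop.

```bash
python3 - <<'E'
from h import *
c=snap('top'); f=c['frame']
a=cv2.resize(f[115:265,130:325],None,fx=3,fy=3,interpolation=2); b=cv2.resize(f[130:250,380:515],None,fx=3,fy=3,interpolation=2)
o=np.zeros((600,800,3),np.uint8); o[:450,:585]=a
cv2.imwrite('pics/c1.png',o[:450,:585,::-1]); cv2.imwrite('pics/c2.png',b[:,:,::-1])
hsv=cv2.cvtColor(f,cv2.COLOR_RGB2HSV)
for p in[(434,161),(420,239),(485,239),(304,198),(278,150),(210,190),(400,170),(470,215)]: print(p,f[p[1],p[0]],hsv[p[1],p[0]])
E
```

```text
(434, 161) [191 157 107] [ 18 112 191]
(420, 239) [159 156 157] [170   5 159]
(485, 239) [83 49 28] [ 11 169  83]
(304, 198) [90 54 30] [ 12 170  90]
(278, 150) [143  93  48] [ 14 169 143]
(210, 190) [169 166 155] [ 24  21 169]
(400, 170) [148 111  68] [ 16 138 148]
(470, 215) [149 112  69] [ 16 137 149]
```

View pics/c1.png

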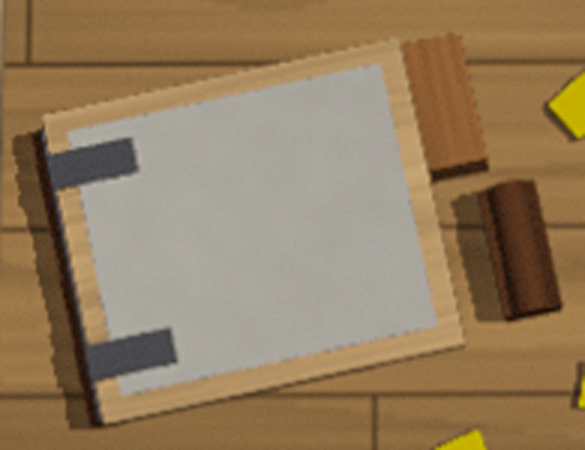

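View pics/c2.png

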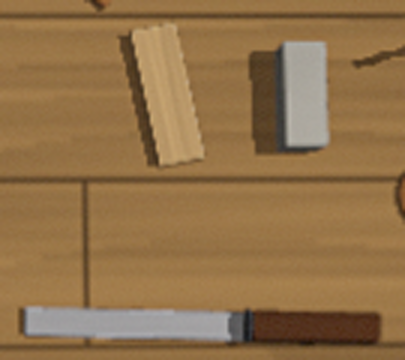

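The crops confirm it: the plain pale strip at full-frame (435,162) is the shim, and the chunky grey post is at (481,162). Bar tip is at (387,237) and handle end at (507,239). Next, turn the corner pixels into poses.

```bash
python3 - <<'E'
from h import *
c=snap('top'); A=np.array([130,115]);B=np.array([380,130])
def pl(q,off,z): return plane(c,np.array(q)/3+off-0.33,z)
np.set_printoptions(precision=4,suppress=True)
S=pl([(400,40),(464,345),(103,424),(43,116)],A,.084); print('slab',S,[np.linalg.norm(S[i]-S[i-1]) for i in range(4)])
x=((S[2]+S[3])-(S[0]+S[1]))/2; yaw=np.arctan2(x[1],x[0]); print('yaw',yaw)
ex=np.array([np.cos(yaw),np.sin(yaw),0]);ey=np.array([-ex[1],ex[0],0])
m=S.mean(0); O=m+ex*.15;O[2]=.06; print('origin',O)
loc=lambda P:np.c_[(P-O)@ex,(P-O)@ey]
print('slab loc',loc(S))
print('step loc',loc(pl([(462,35),(487,160)],A,.06)))
print('ful loc z.05',loc(pl([(480,190),(535,182),(560,308),(507,320)],A,.05)))
print('ful crest .06',loc(pl([(512,183),(537,313)],A,.06)))
P=pl([(132,32),(175,25),(204,158),(160,166)],B,.014);print('shim',P.mean(0),[np.linalg.norm(P[i]-P[i-1]) for i in range(4)],P)
print('bar tip',pl([(22,308),(22,334)],B,.008),'handle',pl([(380,313),(380,343)],B,.028),'junction',pl([(248,312),(248,341)],B,.028))
print(get_obs()['orientation'],get_obs()['time_s'])
E
```

```text
slab [[0.6976 0.2242 0.084 ]
 [0.4459 0.1722 0.084 ]
 [0.3838 0.4641 0.084 ]
 [0.6365 0.5166 0.084 ]] [np.float64(0.29871869871094975), np.float64(0.25695184718336067), np.float64(0.2984543412362735), np.float64(0.25807865194280194)]
yaw 1.7786702612598233
origin [0.51  0.491 0.06 ]
slab loc [[-0.2998 -0.1285]
 [-0.2987  0.1285]
 [-0.0003  0.129 ]
 [-0.0011 -0.129 ]]
step loc [[-0.3505 -0.1282]
 [-0.3487 -0.0205]]
ful loc z.05 [[-0.3377  0.001 ]
 [-0.384   0.0041]
 [-0.3819  0.1118]
 [-0.3368  0.1123]]
ful crest .06 [[-0.3649  0.0027]
 [-0.3622  0.113 ]]
shim [ 0.6266 -0.2136  0.014 ] [np.float64(0.11854892822413142), np.float64(0.03780165710577611), np.float64(0.11796948301757974), np.float64(0.0386050813684081)] [[ 0.6816 -0.1839  0.014 ]
 [ 0.6877 -0.2212  0.014 ]
 [ 0.5718 -0.2436  0.014 ]
 [ 0.5651 -0.2056  0.014 ]]
bar tip [[ 0.4444 -0.0861  0.008 ]
 [ 0.4222 -0.0857  0.008 ]] handle [[ 0.4366 -0.3874  0.028 ]
 [ 0.4111 -0.3867  0.028 ]] junction [[ 0.4381 -0.2749  0.028 ]
 [ 0.4136 -0.2744  0.028 ]]
[ 0.1156  0.9933 -0.0004 -0.    ] 0.2
```

```bash
cat >> h.py <<'E'
from scipy.spatial.transform import Rotation as R
YS=1.7787; O=np.array([.51,.491,.0]); EX=np.array([np.cos(YS),np.sin(YS),0]);EY=np.array([-EX[1],EX[0],0]);EZ=np.array([0,0,1.])
FY=.057
def slabpt(x,y,z): return O+EX*x+EY*y+EZ*z
def tool(origin,yaw,alpha=0,g=(-.085,0,.020)):
    Rb=R.from_euler('z',yaw)*R.from_euler('y',-alpha)
    return np.asarray(origin)+Rb.apply(g),(Rb*R.from_matrix(np.diag([1.,-1,-1]))).as_quat()
def lever(alpha,s,lift=0,dy=0,g=(-.085,0,.020)):
    # bar resting on ridge; s = distance bar origin -> contact
    n=np.array([-np.sin(alpha),np.cos(alpha)]);t=np.array([np.cos(alpha),np.sin(alpha)])
    p=np.array([-.36,.044])+(.016+lift)*n-s*t
    return tool(slabpt(p[0],FY+dy,p[1]),YS,alpha,g)
def st(): 
    o=get_obs(); print('t',round(o['time_s'],2),'p',np.round(o['position'],4),'F',np.round(o['wrist_force'],1),'T',np.round(o['ft_torque'],2),'w',round(o['gripper_width'],4),'g',round(o['grip_force'],1))
BAR=np.array([.4286,-.2365,0]);YB=1.539
E
python3 - <<'E'
from h import *
for a in np.arange(-.3,.31,.1):
    j=kinematics.solve_ik(*lever(a,.06)); print(round(a,2),None if j is None else np.round(j,2))
p,q=tool(BAR,YB); print(p,kinematics.solve_ik(p,q))
bot.reach(p+[0,0,.10],q); bot.servo_line(p,velocity=.12); st()
hand.move_gripper(.0,100); st()
bot.servo_line(p+[0,0,.13],velocity=.15); st()
np.set_printoptions(precision=1,suppress=True)
c=snap('top','t1.png');
f=cv2.resize(c['frame'][150:300,350:550],None,fx=3,fy=3,interpolation=2); cv2.imwrite('pics/c3.png',f[:,:,::-1])
P=[tool(BAR+[0,0,.13],YB,g=g)[0] for g in[(.15,.012,.008),(.15,-.012,.008),(-.15,.013,.028),(-.15,-.013,.028)]]
print((proj(c,P)-[350,150])*3)
c=snap('side','s1.png');print(proj(c,P))
E
```

```text
-0.3 [ 0.19  0.36  1.9  -0.38  0.91  0.23]
-0.2 [ 0.12  0.37  1.9  -0.26  0.87  0.08]
-0.1 [ 0.04  0.39  1.9  -0.13  0.85 -0.08]
0.0 [-0.03  0.42  1.89 -0.    0.84 -0.24]
0.1 [-0.1   0.45  1.87  0.13  0.85 -0.39]
0.2 [-0.16  0.5   1.85  0.24  0.88 -0.53]
0.3 [-0.21  0.55  1.83  0.35  0.91 -0.65]
[ 0.42589777 -0.32145704  0.02      ] [-6.49361308e-01  4.80100303e-01  1.96746508e+00 -4.44089210e-16
  6.94027271e-01 -6.17564981e-01]
t 4.58 p [ 0.4263 -0.3217  0.0205] F [ 0.3 -0.2  0.1] T [-0.01  0.01 -0.03] w 0.0854 g 0.0
t 5.35 p [ 0.4259 -0.3214  0.0199] F [ 0.7  0.4 -1.1] T [ 0.    0.02 -0.03] w 0.0002 g 0.0
t 6.37 p [ 0.4253 -0.3211  0.1492] F [-0.8  0.2 -0.1] T [ 0.03 -0.03 -0.03] w 0.0002 g 0.0
[[130.3 261.9]
 [130.8 231.4]
 [519.  271. ]
 [519.1 237.6]]
[[349.9 253.3]
 [358.4 250.8]
 [415.9 327.3]
 [426.4 323.4]]
```

View pics/c3.png

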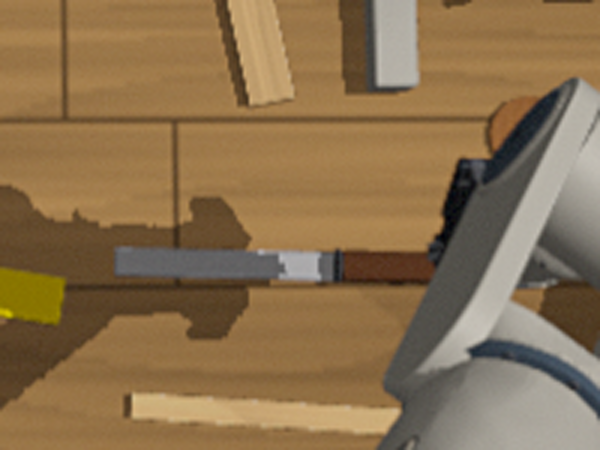

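View pics/s1.png

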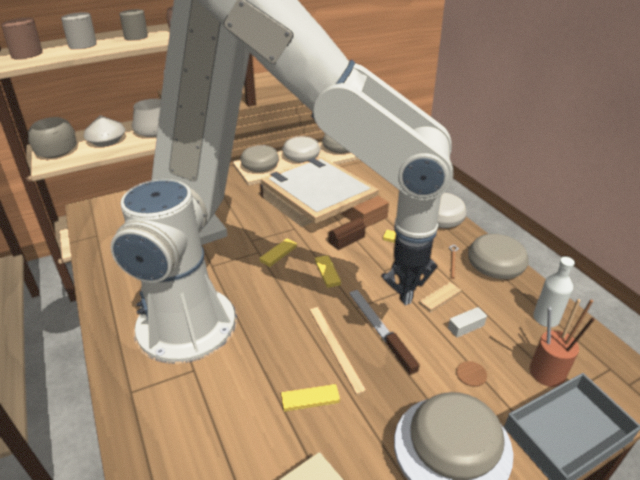

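The bar was not gripped: it still lies at tip (388,237) in the top view, and the gripper closed on nothing. Checking where the tool and bar really are.

```bash
python3 - <<'E'
from h import *
st(); o=get_obs(); print(bot.tcp_to_tips,o['orientation'])
p=np.array(o['position']);q=R.from_quat(o['orientation'])
print('tooly',q.apply([0,1,0]),'z',q.apply([0,0,1]))
c=snap('side');np.set_printoptions(precision=1,suppress=True)
print('tips',proj(c,[p+q.apply([0,0,z]) for z in(.017,0,-.1)]))
print('bar z0',proj(c,[tool(BAR,YB,g=g)[0] for g in[(.15,.012,.008),(.15,-.012,.008),(-.15,.013,.028),(-.15,-.013,.028),(-.04,0,.028)]]))
a=cv2.resize(c['frame'][210:390,320:480],None,fx=3.3,fy=3.3,interpolation=2); cv2.imwrite('pics/c4.png',a[:,:,::-1])
E
```

```text
t 6.47 p [ 0.4253 -0.321   0.1489] F [-0.7  0.2 -0.4] T [-0.01  0.01 -0.  ] w 0.0001 g 0.0
0.017 [ 7.18249764e-01  6.95784675e-01 -1.53316696e-04 -9.69208272e-04]
tooly [ 0.99949406 -0.03176549 -0.00160562] z [-0.00156896  0.00117892 -0.99999807]
tips [[403.1 314. ]
 [403.8 308.4]
 [408.6 273.4]]
bar z0 [[348.5 291.6]
 [356.4 289.1]
 [409.3 367.8]
 [419.1 363.9]
 [389.2 332.9]]
```

View pics/c4.png

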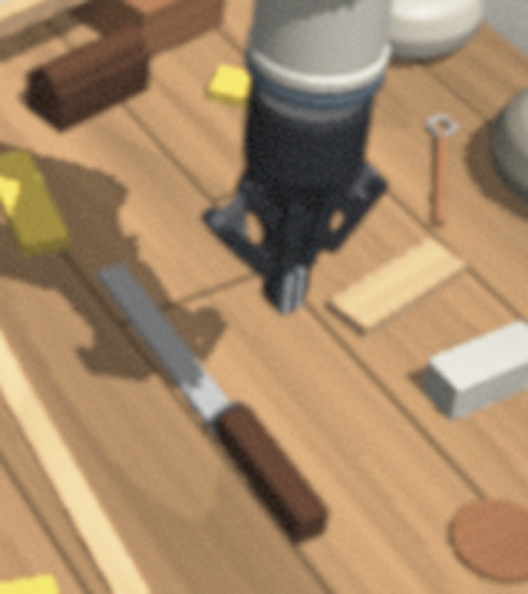

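Crop: fingertips at (407,304) in the full side frame, where (403,314) was predicted, so they sit about 28 mm too high. The bar is where it was measured. A light touch on clear bench will settle the real tip height.

```bash
python3 - <<'E'
from h import *
q=get_obs()['orientation']
bot.servo_line([.50,-.30,.06],velocity=.15); bot.dwell(.2); st(); f0=np.array(get_obs()['wrist_force'])
for z in np.arange(.03,-.03,-.003):
    bot.servo_line([.50,-.30,z],ori=q,velocity=.03)
    d=get_obs()['wrist_force'][2]-f0[2]
    if abs(d)>4: break
st(); print(z,d)
bot.servo_line([.50,-.30,.05],velocity=.15)
E
```

```text
t 7.66 p [ 0.5    -0.3005  0.0608] F [0.8 0.2 0.5] T [0.02 0.02 0.02] w 0.0002 g 0.0
t 12.81 p [ 0.5004 -0.3002 -0.0177] F [-0.7  0.6  4.6] T [0.03 0.07 0.01] w -0.0001 g 2.2
-0.017999999999999988 4.0484494522225205
```

Contact comes at reported TCP z ≈ -0.0165, so the tips really sit about 16.5 mm *behind* the reported TCP along the tool axis, not 17 mm ahead. I'll use the measured value (tips 3 mm above the bench: g_z = -0.0135) and grasp again.

```bash
sed -i 's/g=(-.085,0,.020)/g=(-.085,0,-.0135)/' h.py
python3 - <<'E'
from h import *
p,q=tool(BAR,YB)
hand.move_gripper(.085,100)
bot.servo_line(p+[0,0,.07],ori=q,velocity=.25); bot.servo_line(p,velocity=.12); st()
hand.move_gripper(.0,100); st()
if get_obs()['gripper_width']>.015:
    bot.servo_line(p+[0,0,.12],velocity=.2); bot.dwell(.2); st()
    np.set_printoptions(precision=1,suppress=True)
    P=[tool(BAR+[0,0,.12],YB,g=g)[0] for g in[(.15,.012,.008),(.15,-.012,.008),(-.15,.013,.028),(-.15,-.013,.028)]]
    c=snap('top'); print(proj(c,P)-[340,150]); a=cv2.resize(c['frame'][150:300,340:540],None,fx=2,fy=2,interpolation=2)
    c=snap('side'); print(proj(c,P)-[310,190]); b=cv2.resize(c['frame'][190:340,310:510],None,fx=2,fy=2,interpolation=2)
    cv2.imwrite('pics/c5.png',np.hstack([a,b])[:,:,::-1])
E
```

```text
t 15.38 p [ 0.4264 -0.3215 -0.0133] F [ 0.5 -0.5  0.1] T [-0. -0. -0.] w 0.0848 g 0.0
t 15.97 p [ 0.4262 -0.3217 -0.0128] F [-1.5  0.9  8.3] T [0.19 0.26 0.09] w 0.0242 g 99.2
t 16.92 p [ 0.4251 -0.3208  0.105 ] F [-0.6  0.5 -3.6] T [-0.14 -0.05 -0.01] w 0.0242 g 98.4
[[ 52.9  87.6]
 [ 53.1  77.5]
 [181.6  90.6]
 [181.6  79.6]]
[[ 39.8  66.4]
 [ 48.2  64. ]
 [105.4 140.6]
 [115.8 136.7]]
```

View pics/c5.png

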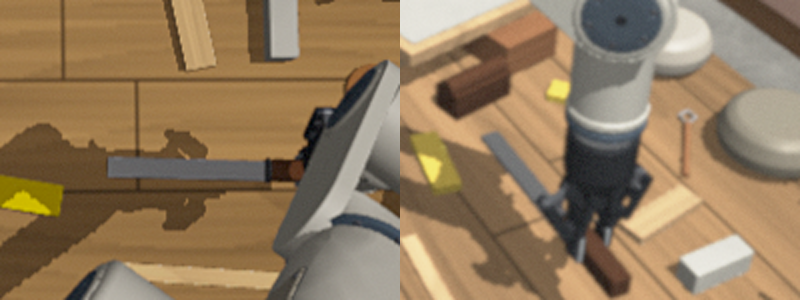

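Bar held (width 24 mm), with its tip at (54,83) in the top crop as predicted. Go over the ridge, insert, then lever in steps watching the force.

```bash
cat >> h.py <<'E'
def line(pq,v): bot.servo_line(pq[0],ori=pq[1],velocity=v)
E
python3 - <<'E'
from h import *
bot.reach(*lever(-.30,.11,.04)); st()
line(lever(-.30,.11,.004),.12); st()
line(lever(-.30,.06,.003),.08); st()
line(lever(-.20,.0584),.06); st()
line(lever(-.10,.0568),.06); st()
line(lever(0,.0552),.06); st()
c=snap('side'); a=cv2.resize(c['frame'][140:320,240:480],None,fx=3.3,fy=3.3,interpolation=2); cv2.imwrite('pics/c6.png',a[:,:,::-1])
E
```

```text
t 18.24 p [ 0.5639 -0.0439  0.142 ] F [ 0.4 -0.6 -4.7] T [ 0.25 -0.01 -0.01] w 0.0241 g 98.4
t 18.69 p [ 0.5662 -0.0544  0.1076] F [ 0.7 -0.2 -4.3] T [0.2  0.04 0.  ] w 0.0243 g 98.4
t 19.47 p [ 0.5569 -0.0068  0.0921] F [ 0.5  0.2 -5.3] T [ 0.25  0.07 -0.02] w 0.0242 g 98.4
t 19.91 p [ 0.5577 -0.0108  0.0754] F [ 0.3 -1.8 -0.5] T [0.19 0.13 0.04] w 0.0242 g 98.7
t 20.3 p [ 0.558  -0.0099  0.061 ] F [ 0.3  6.6 -2.2] T [1.25 0.05 0.03] w 0.0239 g 98.8
t 20.68 p [ 0.5579 -0.0093  0.047 ] F [-0.6  6.4 -0.1] T [ 1.07 -0.05  0.11] w 0.0244 g 98.9
```

View pics/c6.png

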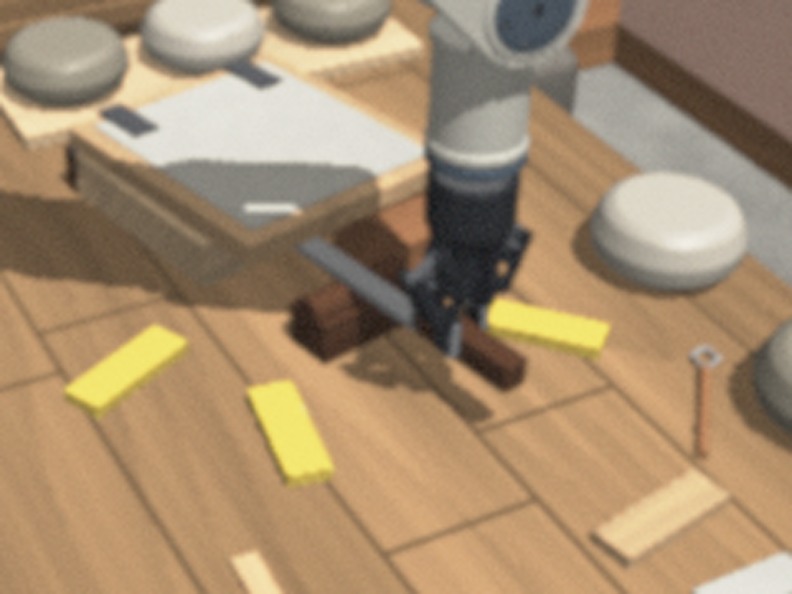

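Blade is under the slab edge and over the ridge (crop ~(310,250)). Continue levering.

```bash
python3 - <<'E'
from h import *
for a in (.08,.16,.22,.25):
    line(lever(a,.0552-.016*a),.06); st()
c=snap('side'); a=cv2.resize(c['frame'][140:320,240:480],None,fx=3.3,fy=3.3,interpolation=2); cv2.imwrite('pics/c7.png',a[:,:,::-1])
np.set_printoptions(precision=1,suppress=True)
for h in(0,.02,.03,.04): # predicted free-edge near corner, top and bottom
    print(h,((proj(c,[slabpt(-.3,.13,.06+h),slabpt(-.3,.13,.084+h)])-[240,140])*3.3).ravel())
E
```

```text
t 21.07 p [ 0.5578 -0.0078  0.0362] F [0.5 8.3 2.4] T [ 1.01 -0.08  0.11] w 0.0244 g 99.3
t 21.4 p [ 0.5575 -0.0055  0.0254] F [0.5 7.  3.4] T [ 0.91 -0.23  0.19] w 0.0241 g 99.3
t 21.69 p [ 0.557  -0.0033  0.0176] F [-0.   6.2  4.2] T [ 0.85 -0.2   0.13] w 0.0244 g 99.4
t 21.94 p [ 0.5568 -0.002   0.0139] F [0.2 5.6 5.4] T [ 0.65 -0.17  0.18] w 0.0239 g 99.7
0 [245.7 278.  245.4 256. ]
0.02 [245.5 259.7 245.1 237.4]
0.03 [245.3 250.5 245.  228. ]
0.04 [245.2 241.2 244.9 218.5]
```

View pics/c7.png

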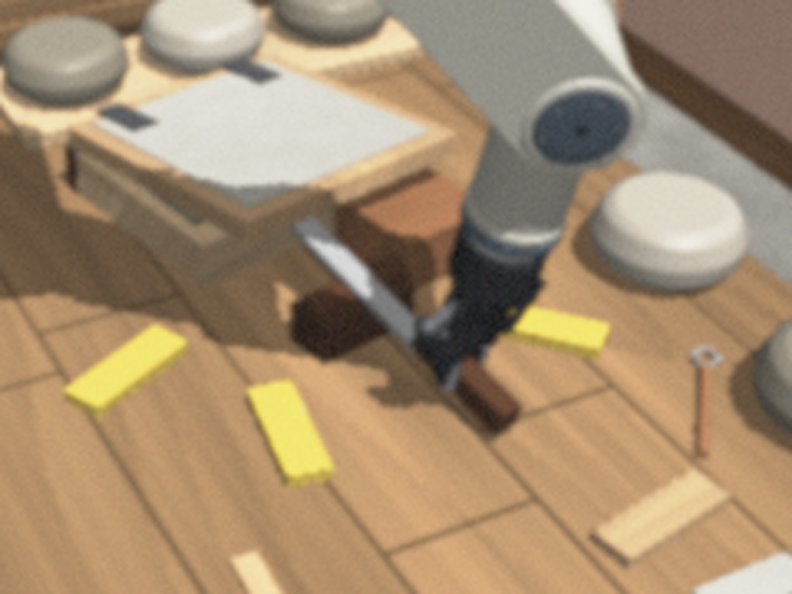

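The slab's near corner, bottom (248,243) in the crop, matches a lift of about 36 mm: well clear. Lower the tip, withdraw, and lay the bar back where it was.

```bash
cat >> h.py <<'E'
def prof(tag):
    c=snap('side');f=c['frame'][196:232,312:319].mean(1).astype(int); print(tag,' '.join(f'{196+i}:{r[0]},{r[2]}' for i,r in enumerate(f)))
E
python3 - <<'E'
from h import *
prof('held')
line(lever(.05,.0545,.001),.1); st()
line(lever(-.12,.0575,.003),.1); st(); prof('freed')
line(lever(-.12,.125,.008),.12); st()
line(lever(-.12,.125,.08),.25)
p,q=tool(BAR,YB)
bot.reach(p+[0,0,.06],q); st()
bot.servo_line(p+[0,0,.012],velocity=.15);st(); bot.servo_line(p+[0,0,.003],velocity=.05); st()
hand.move_gripper(.085); bot.servo_line(p+[0,0,.08],velocity=.2); st(); prof('after')
np.set_printoptions(precision=1,suppress=True)
c=snap('side');
for h in(0,.02,.03,.04): print(h,proj(c,[slabpt(-.3,.13,.06+h),slabpt(-.3,.13,.084+h)]).ravel())
E
```

```text
held 196:168,157 197:138,129 198:131,122 199:132,124 200:130,119 201:128,110 202:132,98 203:138,92 204:142,90 205:139,89 206:130,83 207:118,76 208:112,72 209:111,71 210:110,72 211:111,71 212:109,71 213:110,74 214:110,76 215:109,77 216:107,75 217:104,74 218:106,75 219:107,74 220:112,74 221:116,74 222:118,72 223:119,71 224:120,70 225:121,71 226:122,72 227:122,72 228:123,74 229:124,73 230:123,73 231:123,73
t 22.48 p [ 0.5573 -0.0085  0.0408] F [-0.8  0.3 -4.8] T [-0.24  0.01  0.05] w 0.0241 g 98.4
t 22.88 p [ 0.5571 -0.0105  0.0657] F [ 0.1  0.3 -4.7] T [ 0.01  0.01 -0.01] w 0.0238 g 98.4
freed 196:132,123 197:133,124 198:131,123 199:132,124 200:130,120 201:128,110 202:132,99 203:139,91 204:143,92 205:141,89 206:137,87 207:140,89 208:147,93 209:157,99 210:163,102 211:163,103 212:153,97 213:134,88 214:117,80 215:110,76 216:107,75 217:105,73 218:105,73 219:108,75 220:112,74 221:115,73 222:117,71 223:119,70 224:119,70 225:120,70 226:124,72 227:155,90 228:197,113 229:214,123 230:214,122 231:214,123
t 23.65 p [ 0.5709 -0.0758  0.0792] F [-0.  -0.6 -3.8] T [ 0.02  0.02 -0.02] w 0.0242 g 98.4

[... 214 characters left out ...]
.0104] F [-0.3 -1.  -5. ] T [-0.16  0.01 -0.03] w 0.024 g 98.5
t 27.23 p [ 0.4259 -0.3215  0.0666] F [ 0.2 -0.3 -0.2] T [ 0.01 -0.06  0.01] w 0.0847 g 0.0
after 196:224,215 197:223,213 198:223,214 199:222,212 200:218,204 201:214,184 202:220,164 203:230,155 204:233,154 205:232,151 206:221,140 207:197,123 208:176,111 209:172,108 210:168,105 211:165,104 212:157,101 213:139,91 214:121,83 215:111,77 216:110,77 217:107,74 218:108,75 219:110,75 220:113,76 221:117,74 222:119,73 223:121,72 224:132,78 225:151,87 226:177,102 227:199,115 228:213,123 229:216,125 230:216,125 231:218,126
0 [314.5 224.2 314.4 217.6]
0.02 [314.4 218.7 314.3 211.9]
0.03 [314.3 215.9 314.2 209.1]
0.04 [314.3 213.1 314.2 206.2]
```

Profile check: corner top edge at row 207 and bottom at row 213.5, so the lift is about 37 mm and it holds with the bar gone. Now the shim.

```bash
python3 - <<'E'
from h import *
G=(-.047,0,-.0135); SH=np.array([.6266,-.2136,0]); 
p,q=tool(SH,.187,0,G)
bot.reach(p+[0,0,.08],q); bot.servo_line(p,velocity=.12); hand.move_gripper(0.,60); st()
if get_obs()['gripper_width']<.03: raise SystemExit('no grip')
bot.servo_line(p+[0,0,.16],velocity=.2); st()
T=lambda x,z: tool(slabpt(x,-.075,z),YS,0,G)
bot.reach(*T(-.42,.16)); st()
line(T(-.42,.068),.12); st()
np.set_printoptions(precision=4,suppress=True)
# measure shim outline from above by pale mask around it
c=snap('top'); hsv=cv2.cvtColor(c['frame'],cv2.COLOR_RGB2HSV)
u=proj(c,[slabpt(-.42+d,-.075,.082) for d in(0,.06)]+[slabpt(-.36,-.055,.082),slabpt(-.36,-.095,.082)]); print(u)
x0,y0=(u.min(0)-12).astype(int);x1,y1=(u.max(0)+12).astype(int)
cv2.imwrite('pics/c8.png',cv2.resize(c['frame'][y0:y1,x0:x1],None,fx=6,fy=6)[:,:,::-1]); print(x0,y0)
g=c['frame'][y0:y1:2,x0:x1:2]
for r in g: print(' '.join(f'{v[0]:3d}/{v[2]:3d}' for v in r))
prof('now')
E
```

```text
t 30.1 p [ 0.5809 -0.2225 -0.0126] F [-1.   0.3  6. ] T [0.12 0.26 0.07] w 0.0381 g 60.4
t 31.05 p [ 0.5795 -0.222   0.1453] F [-0.  -0.7 -0.9] T [-0.02  0.04  0.04] w 0.038 g 60.2
t 32.17 p [0.6792 0.0488 0.1456] F [ 0.7 -0.2 -0.3] T [-0.03  0.01  0.03] w 0.038 g 60.2
t 33.08 p [0.6804 0.0495 0.0552] F [-0.6 -0.3 -0.1] T [-0.06  0.    0.03] w 0.0378 g 60.2
[[315.3342 138.8867]
 [291.4972 143.9612]
 [293.2008 151.7894]
 [289.7977 136.1512]]
277 124
161/ 79 159/ 78 158/ 73 160/ 74 163/ 76 122/ 55  95/ 43  95/ 42  97/ 45  98/ 46  95/ 39  93/ 39  95/ 43  93/ 43  93/ 42 151/ 70 130/ 66 163/152 169/156 169/155 171/157 178/162  58/ 61  85/ 79  68/ 65
156/ 73 124/ 50 112/ 43 145/ 66 169/ 80 128/ 58  99/ 44 103/ 46 103/ 46 102/ 46 100/ 44 101/ 47 103/ 44 103/ 45  96/ 42 158/ 75 147/ 68 158/147 171/157 170/157 168/154 175/161  60/ 54  48/ 54  86/ 79
 92/ 26  88/ 30  89/ 29 110/ 43 124/ 58  98/ 40 102/ 44 102/ 43 100/ 46 123/ 54 132/ 60  98/ 44  99/ 44  99/ 41 102/ 43 167/ 78 167/ 74 151/142 170/155 170/155 170/155 172/157 103/ 86   9/ 14  42/ 52
 94/ 31  94/ 34  88/ 30  93/ 31  92/ 39  97/ 43
[... 3074 characters left out ...]
95/ 43  97/ 44  96/ 39 100/ 85 101/ 94 101/ 92  97/ 89  90/ 82 103/ 93 111/100
143/ 52 149/ 56 146/ 51 146/ 51 148/ 51 148/ 54 145/ 52 147/ 65 167/ 79 122/ 55  99/ 42  99/ 43 100/ 42 100/ 45  97/ 38  97/ 42  96/ 43 157/ 69 111/ 80  99/ 90  99/ 90  91/ 79  95/ 84 105/ 95 108/ 97
now 196:222,212 197:221,211 198:221,211 199:220,210 200:215,201 201:211,181 202:218,161 203:228,152 204:231,151 205:230,150 206:218,138 207:194,121 208:174,109 209:168,106 210:166,105 211:162,101 212:154,98 213:137,89 214:117,81 215:109,76 216:107,75 217:105,73 218:106,74 219:108,74 220:111,74 221:115,73 222:119,72 223:119,70 224:127,74 225:149,85 226:175,102 227:198,114 228:210,120 229:213,122 230:215,124 231:214,123
```

The shim's leading edge shows at about (291,136)–(293,150), within a pixel of the prediction, and the slab is still up. Slide it in, lower and release.

```bash
python3 - <<'E'
from h import *
G=(-.047,0,-.0135)
T=lambda x,z: tool(slabpt(x,-.075,z),YS,0,G)
line(T(-.36,.064),.12); st()
line(T(-.315,.064),.06); st()
for z in(.062,.0605,.059,.0575):
    line(T(-.315,z),.02); st()
    if get_obs()['wrist_force'][2]>2.5: break
hand.move_gripper(.07); st()
prof('rel')
line(T(-.375,z+.002),.12); line(T(-.385,.18),.25); st()
bot.reach(*T(-.60,.25)); st()
c=snap('top'); np.set_printoptions(precision=1,suppress=True)
f=c['frame']
# shim visible outside the slab: pale against step/bench
hsv=cv2.cvtColor(f,cv2.COLOR_RGB2HSV); m=((f[:,:,0]>165)&(f[:,:,2]>85)&(hsv[:,:,1]>80)&(hsv[:,:,1]<140)).astype(np.uint8)
m[:120]=0;m[185:]=0;m[:,:250]=0;m[:,330:]=0
n,l,s,ct=cv2.connectedComponentsWithStats(m)
for i in range(1,n):
    if s[i,4]>40: print(s[i],ct[i],cv2.boxPoints(cv2.minAreaRect(np.argwhere(l==i)[:,::-1].astype(np.float32))).ravel())
print('pred outer end',proj(c,[slabpt(-.375,-.055,.074),slabpt(-.375,-.095,.074)]).ravel(),'at slab edge',proj(c,[slabpt(-.3,-.055,.074),slabpt(-.3,-.095,.074),slabpt(-.3,-.075,.12)]).ravel())
prof('end')
cv2.imwrite('pics/end.png',f[:,:,::-1])
np.save('end.npy',f)
E
```

```text
t 33.83 p [0.6674 0.1084 0.0506] F [ 0.7  0.  -0.4] T [-0.02  0.02 -0.04] w 0.038 g 60.2
t 34.73 p [0.6581 0.1522 0.0505] F [-0.3  0.3 -0.2] T [-0.04 -0.05 -0.01] w 0.0382 g 60.2
t 34.98 p [0.658  0.1519 0.0483] F [ 0.1  0.5 -0.9] T [-0.03 -0.05 -0.01] w 0.038 g 60.2
t 35.23 p [0.6584 0.1521 0.0474] F [-0.9 -2.1  4.7] T [-0.21  0.16  0.01] w 0.0378 g 60.7
t 35.65 p [0.6581 0.1523 0.0469] F [-1.2  0.1 -0.3] T [ 0.01 -0.02 -0.08] w 0.0701 g 0.0
rel 196:221,212 197:221,211 198:221,210 199:219,208 200:215,200 201:210,180 202:218,161 203:227,151 204:231,151 205:229,148 206:217,136 207:194,122 208:174,109 209:167,104 210:164,103 211:163,103 212:154,98 213:136,90 214:117,79 215:110,77 216:107,75 217:106,74 218:105,73 219:106,72 220:111,74 221:116,74 222:118,71 223:119,71 224:128,74 225:149,86 226:174,100 227:197,113 228:210,120 229:214,123 230:214,123 231:214,123
t 36.98 p [0.6723 0.0844 0.1667] F [-0.2 -1.1  0.4] T [ 0.   -0.    0.01] w 0.0697 g 0.0
t 37.88 p [ 0.7163 -0.1253  0.2351] F [-0.3  0.7  0.1] T [-0.05 -0.04  0.04] w 0.0696 g 0.0
[265 140  14  17 142] [271.2 147.6] [264.8 141.6 278.  140.  279.9 155.  266.7 156.7]
[262 156   9  22 121] [265.7 168.7] [259.3 157.3 266.4 155.9 270.6 176.9 263.5 178.3]
pred outer end [299.3 151.2 295.9 135.7] at slab edge [269.5 157.6 266.2 142.  266.4 145.6]
end 196:134,125 197:134,125 198:133,125 199:132,124 200:131,120 201:129,111 202:136,100 203:171,110 204:214,133 205:228,146 206:219,139 207:194,121 208:176,110 209:169,106 210:166,105 211:163,103 212:156,100 213:137,90 214:118,81 215:110,77 216:108,76 217:104,72 218:107,75 219:109,76 220:112,74 221:117,75 222:119,73 223:120,71 224:129,75 225:149,86 226:175,100 227:197,114 228:211,121 229:215,124 230:215,125 231:216,124
```

The shim's lit part starts at the slab edge (265,148), with the rest in the arm's shadow. Move the arm away and measure its outer end and the bar.

```bash
python3 - <<'E'
from h import *
bot.servo_line([.70,-.12,.30],velocity=.3)
bot.goto_joints([1.337,.353,1.633,0,1.155,0]); st()
c=snap('top'); np.set_printoptions(precision=4,suppress=True)
f=c['frame'];hsv=cv2.cvtColor(f,cv2.COLOR_RGB2HSV); m=((f[:,:,0]>165)&(f[:,:,2]>85)&(hsv[:,:,1]>80)&(hsv[:,:,1]<140)).astype(np.uint8)
m[:120]=0;m[185:]=0;m[:,:250]=0;m[:,330:]=0
n,l,s,ct=cv2.connectedComponentsWithStats(m)
for i in range(1,n):
    if s[i,4]>40:
        b=cv2.boxPoints(cv2.minAreaRect(np.argwhere(l==i)[:,::-1].astype(np.float32))); P=plane(c,b,.074)-O
        print(s[i],b.ravel(),'slab xy',np.c_[P@EX,P@EY])
d=((f.max(2).astype(int)-f.min(2)<25)&(f.max(2)>100)).astype(np.uint8); d[:228]=0;d[252:]=0;d[:,:375]=0;d[:,475:]=0
b=cv2.boxPoints(cv2.minAreaRect(np.argwhere(d)[:,::-1].astype(np.float32))); print('blade',plane(c,b,.008)[:,:2])
prof('end')
E
```

```text
t 41.56 p [0.1441 0.6086 0.2137] F [-0.3 -0.  -0.7] T [ 0.01  0.05 -0.02] w 0.0699 g 0.0
[250 125  23  60 468] [248.5294 127.1176 258.8824 124.5294 273.6471 183.5882 263.2941 186.1765] slab xy [[-0.2649 -0.141 ]
 [-0.2913 -0.1419]
 [-0.2964  0.0106]
 [-0.2702  0.0115]]
[265 137  34  20 466] [264.8117 142.1529 295.6235 135.3059 298.9176 150.1294 268.1059 156.9764] slab xy [[-0.2965 -0.0953]
 [-0.3746 -0.096 ]
 [-0.3747 -0.0579]
 [-0.2968 -0.0572]]
blade [[ 0.4209 -0.0878]
 [ 0.4457 -0.0887]
 [ 0.4404 -0.2664]
 [ 0.4155 -0.2653]]
end 196:219,208 197:219,208 198:218,208 199:217,205 200:213,198 201:208,177 202:216,158 203:225,150 204:229,149 205:227,146 206:215,135 207:190,118 208:171,108 209:165,104 210:162,102 211:159,100 212:151,97 213:134,87 214:116,79 215:108,75 216:105,74 217:104,72 218:104,73 219:107,73 220:110,73 221:113,71 222:115,70 223:118,71 224:126,73 225:146,84 226:171,98 227:193,111 228:207,119 229:210,120 230:211,120 231:212,121
```

Shim: outer end at slab x=-375, y=-76, aligned with the slab, so 45 mm lies under the edge. The slab is up about 37 mm, the bar is flat on the bench, and the arm is clear.

```bash
python3 -c "
from h import *
print(hand_in())"
```

```text
the job is handed in; nothing more can be done
None
```

The job is handed in at about 42 s of robot time: the slab is levered up about 37 mm and holding, the bar is back on the bench, and the shim lies flat on the step with about 45 mm under the edge; the first grasp missed because the fingertips sit about 33 mm higher than specified, corrected after a light touch on the bench.

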